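Set the stop pin of the bottle jig

ROBOT

A 6-joint arm with a two-finger parallel gripper is mounted at the origin on a cart in front of the work surface, level with it; the furniture and walls round the work are solid. World frame = base frame: x ahead of the robot, y to its left, z up, the work surface at z = 0. Lengths are in m, angles in rad, forces in N, time in s.
With the tool pointing down it reaches from about 0.35 to 0.85 m from the base axis. Payload 8.1 kg.
Tool frame: the origin (TCP) lies between the finger pads; the fingertips stand 8 mm ahead of it and the grasp point (between the pads) lies 11 mm behind it (robot.tip_reach is the y of the fingertips in the tool frame, in m); y points along the fingers, z is the direction in which the jaws open and shut, and the axes are right-handed (so a half turn about y gives the same grasp; the last joint's range is limited). The gripper opens to 93 mm and grips with 3 to 60 N. Pads are 15 mm wide; open, the fingers measure 128 mm over their backs; the gripper's body (75 mm by 188 mm) begins 65 mm behind the grasp point.
Start: joints at [1.155, 0.13, 1.488, -0, 1.523, -0.085], TCP at [0.195, 0.567, 0.204] pointing down, gripper open.
Joint ranges: [-2.96, 2.96], [-0.89, 2.26], [0.02, 2.5], [-1.34, 4.48], [0, 2.73], [-2.66, 2.66]. Speed limits (rad/s): [2.39, 2.39, 2.79, 3.14, 3.14, 3.14].

INTERFACE

Orientations are given as a rotation vector (axis times angle).
In Python, from plant import robot gives the robot as it stands.
- The arm moves only by the tool carry_out, never from a script. Its argument "increments" is a list of rows, each an object with "linear": the shift along the tool's x, y, z in m, a list of three; "yaw": the turn about the tool's y in rad. A call has 1 to 5 rows; each row is the pose to reach, as a shift and turn from the pose measured when the call began, along the tool's axes at that moment; what a row does not reach only later rows make up. A row lasts 1/8 s, in which the tool goes at most 62.5 mm and 10.7 degrees, less where a joint would pass 70% of its speed; a pose out of reach is approached as far as the arm can. A call with a gripper value outside its range is refused whole. "gripper" is the opening, from 0 (shut) to 1 (fully open), set as the call begins (left out, the last holds). The fingers move at their own pace and stop on an object; "newtons" is the grip in N (left out, the last holds). Time passes only in rows, so rows that repeat a pose let the fingers close. It gives the time, the measured TCP pose, the force and the opening at its end, in the units of the state.
- robot.read_state(): the state, without advancing time (a new reading comes with each control period).
- robot.read_camera(name): name is "scene" or "side" or "wrist"; returns the picture (480x640x3 uint8, blue, green, red); there is no depth.
- robot.camera_params(name): a dict with "fov_y" (degrees; the focal length in pixels is half the picture's height over the tangent of half this angle, whatever the lens; pixels are square), "cx", "cy" (the principal point, pixels), "R" (3x3) and "t" (3): a world point X has camera coordinates R X + t. Camera axes: x right, y down, z forward; pixel columns grow to the right and rows downward; lengths in m; the calibration is good to about 2 mm. The wrist camera is an equidistant fisheye: a pixel r from the principal point sees the ray r / f radians off the axis. A picture is of the moment at which its call begins: read the wrist's pose just before it. camera_params takes no time and is no camera call; for the wrist camera it gives the pose at the moment of the call.
- robot.close_job(): hands the job in, once; it reports no verdict.
The state is a dict: "t": time; "q": joint angles; "dq": joint speeds; "joint_torque": joint torques, N m; "tool_pos": TCP position; "orientation": TCP orientation; "force": force on the tool from outside, world axes, zero at the start; "wrist_torque": the same for the moment, N m; "opening": finger opening in m.
Only numpy, scipy, OpenCV 4.12 (cv2) and the standard library are available. Lean on these libraries where they do the work, as an engineer would, in place of code of your own. Each camera call takes 0.05 s, during which the arm holds its last target.

TASK

Take the red-handled stop pin out of its grey park block and feel for the hole in the bottle jig: set the pin's tip down in the left end of the jig's slot, slide it to the right along the bar under the slot until it drops into the bar's one unmarked hole, and seat it fully home, upright, its collar flat on the jig. Let go of it, and leave the two bottles and the steel cup beyond the jig standing where they are.

Things in the scene. Friction and masses are not known exactly. Their poses are not given: they have to be found in the camera images.
- stop_pin: the stop pin, loose, about 0.18 kg, 92 mm long in all, round about its own z axis; origin at its lower tip, z up along the pin. From the tip: tapered steel nose (7 mm wide at the tip, 14 mm at 6 mm up), 14 mm shank up to 34 mm, steel collar 34 mm wide from 34 to 40 mm, red grip 26 mm wide from 40 to 92 mm with two black rings. It starts upright in the park block, collar on the block's top face
- pin_tip (a point): the lower tip of the stop pin (the pin's origin)
- pin_grip (a point): on the pin's axis, 68 mm above its tip, near the middle of the red grip: the place to grasp
- park_block: the grey park block, fixed, 64 x 64 mm at the foot, 40 mm high; origin at the centre of its underside on the table; the pin stands in a 17 mm wide, 36 mm deep socket in the middle of its top
- jig: the bottle jig, a fixed closed aluminium channel, 64 mm along its own x, 256 mm along its own y, 48 mm high; origin at the centre of its underside on the table, z up. In its top is one straight slot along its own y, 19 mm wide, 100 mm long, square-ended, centred on the jig, through the 6 mm thick cover. The black ticks beside the slot do not mark the hole
- slot_mid (a point): middle of the slot, level with the jig's top face (48 mm above the table); axes as the jig: y runs along the slot, +y to the slot's left end seen from the robot. When the pin is home its collar rests on the jig's top, its tip 34 mm below this level (14 mm above the table)
- bottle_orange: bystander: round brown bottle with an orange cap, 68 mm wide, 118 mm high, standing loose beyond the jig; origin at the centre of its underside
- bottle_green: bystander: round dark bottle with a green cap, 68 mm wide, 118 mm high, standing loose beyond the jig; origin at the centre of its underside
- steel_cup: bystander: steel cup, 65 mm wide, 66 mm high, standing loose near the far right of the work; origin at the centre of its underside
- bar_mid (a point): middle of the slot on the flat top of the fixed steel bar under it, 42 mm above the table (6 mm below the jig's top); axes as the jig. The bar has one blind hole, 16 mm wide, 30 mm deep, with a 2 mm chamfer, on the slot's centre line; its middle lies somewhere from 16 mm left (+y) to 34 mm right (-y) of this point, differs each time and is not listed
Mind the look-alikes: they are no part of the job. There is more than one size of the stop_pin; the one meant has the size given above.

How it is judged:
On the way:
1. the pin's tip is in the left end of the jig's slot (at least 26 mm left of the slot's middle), at or above the bar, the pin about upright (z of pin_tip in the frame of slot_mid between -0.012 and 0 m and x of pin_tip in the frame of slot_mid between -0.009 and 0.009 m and y of pin_tip in the frame of slot_mid between 0.026 and 0.05 m and angle between stop_pin's own z axis and vertical below 0.35 rad), for 0.1 s.
At the end, for the whole second after the job is handed in: The pin stands at rest in the bar's hole inside the jig's slot: its tip at least 31 mm below the jig's top face (collar within 3 mm of the jig's top), within 7 mm of the slot's centre line and 45 mm of the slot's middle along it, the pin upright to 0.1 rad, and let go (z of pin_tip in the frame of slot_mid below -0.031 m and x of pin_tip in the frame of slot_mid between -0.007 and 0.007 m and y of pin_tip in the frame of slot_mid between -0.045 and 0.045 m and angle between stop_pin's own z axis and vertical below 0.1 rad and linear speed of stop_pin below 0.02 m/s); the robot touches nothing.
It fails at once if a bottle or the cup is shifted by more than 40 mm or tipped by more than 0.5 rad (distance of any of bottle_orange, bottle_green, steel_cup from where it was at the start of the episode above 0.04 m or angle between any of bottle_orange, bottle_green, steel_cup's own z axis and vertical above 0.5 rad).
It also fails if it takes over 51 s, if anything falls off the work surface, if the arm or the gripper's body presses on something with over 40 N, if the wrist force passes 120 N, or if a joint passes its speed limit or range.

## Working session

There is one attempt and no reset: what is moved stays moved. The work goes in short steps, Python scripts to look and compute and a tool call to move; the robot and the scene stay as the last step left them, time stands still between calls to the robot, and variables do not carry over. Pictures are saved under pics/ and viewed, and the job is handed in when it is done.

Besides the shell and the picture viewer there is one more tool, called after "Call:" in YAML: its name, and indented under it one key for each argument. carry_out: Moves the arm, as the interface text tells. Its arguments: {"type":"object","properties":{"increments":{"type":"array","items":{"type":"object","properties":{"linear":{"type":"array","items":{"type":"number"}},"yaw":{"type":"number"}}}},"gripper":{"type":"number"},"newtons":{"type":"number"}},"required":["increments"]}

```bash
ls; mkdir -p pics
python3 - <<'E'
from plant import robot
import cv2
s=robot.read_state(); print(s)
for n in ("scene","side"):
    cv2.imwrite(f"pics/{n}0.png",robot.read_camera(n)); print(n,robot.camera_params(n))
E
```

```text
pics
{'t': 0.0, 'q': array([ 1.15462904e+00,  1.31185182e-01,  1.48926712e+00, -2.81544245e-05,
        1.52295984e+00, -8.53878641e-02]), 'dq': array([-0.00121043, -0.00184989, -0.00056427, -0.00066869, -0.00140509,
       -0.00040909]), 'joint_torque': array([ 1.65675661e-03, -5.59854198e+01, -4.91750336e+01,  7.69145228e-02,
        3.54853109e-02, -1.05645943e-04]), 'tool_pos': array([0.19461492, 0.56694647, 0.20337978]), 'orientation': array([-1.55693775,  0.25997589, -0.25930678]), 'force': array([-0.11834566,  0.21178707, -0.75767295]), 'wrist_torque': array([-0.01679724,  0.00913912,  0.00645761]), 'opening': 0.09301183426915331}
scene {'fov_y': 53.021058453055716, 'cx': 317.87628245113353, 'cy': 248.56254229303934, 'R': array([[ 0.87550461, -0.48264013,  0.02345577],
       [-0.29789034, -0.57731711, -0.76024095],
       [ 0.38046421,  0.65860721, -0.64921763]]), 't': array([-0.49111278,  0.29191096,  0.59306153])}
side {'fov_y': 57.89529129896275, 'cx': 321.8979947709781, 'cy': 239.94068402818365, 'R': array([[-0.94104036, -0.33817412, -0.00901741],
       [-0.11398373,  0.34205514, -0.93274112],
       [ 0.31851336, -0.87671919, -0.36043404]]), 't': array([0.61051454, 0.10391497, 0.79036313])}
```

View pics/scene0.png

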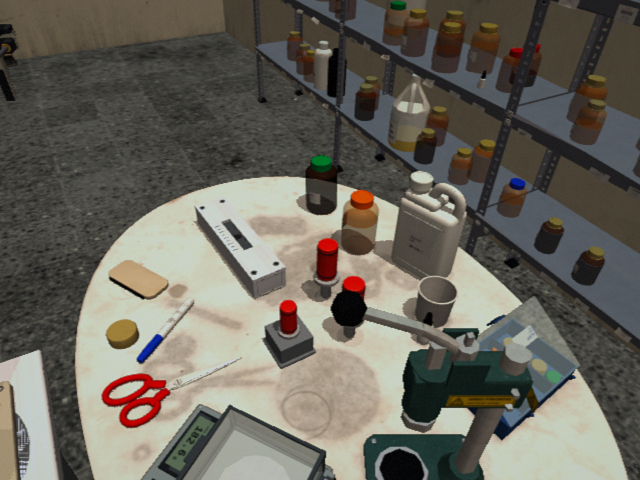

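View pics/side0.png

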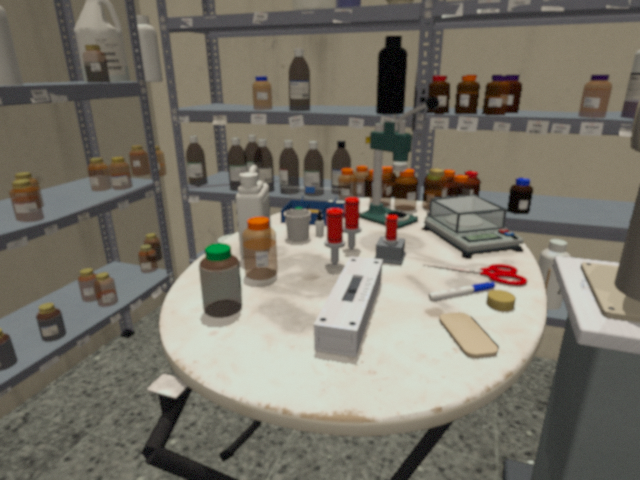

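The scene has three candidates:
- **Red pin in the grey block:** scene (289,318), side (391,228).
- **Larger loose red pin:** scene (327,260), side (335,228).
- **Another loose red pin behind the press handle:** scene (352,300), side (351,214).

The description picks the one in the grey park block, so I'll check it in a close crop.

Run:
```python
import cv2,numpy as np
a=cv2.imread('pics/scene0.png');b=cv2.imread('pics/side0.png')
cv2.imwrite('pics/c1.png',cv2.resize(a[180:380,180:400],None,fx=3.5,fy=3,interpolation=cv2.INTER_CUBIC)[:, :770])
cv2.imwrite('pics/c2.png',cv2.resize(b[190:360,300:430],None,fx=5,fy=3.5,interpolation=cv2.INTER_CUBIC))
```

```text
(no output)
```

View pics/c1.png

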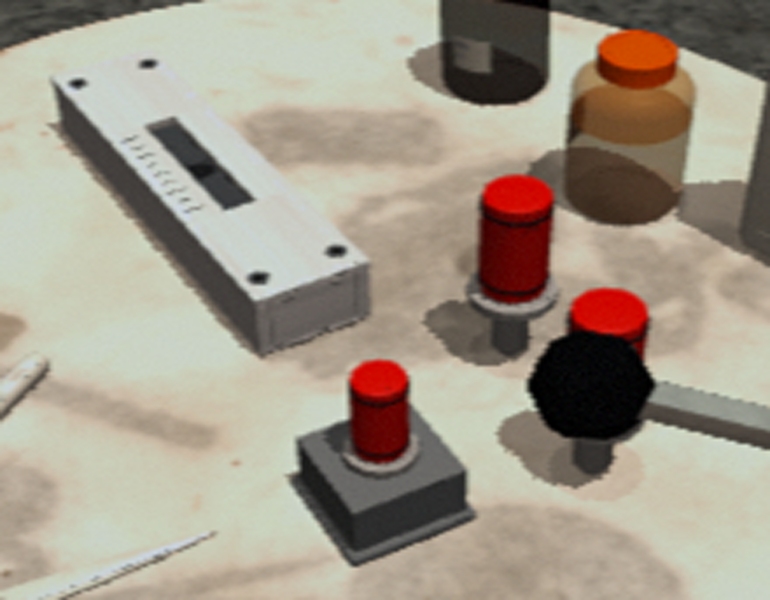

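View pics/c2.png

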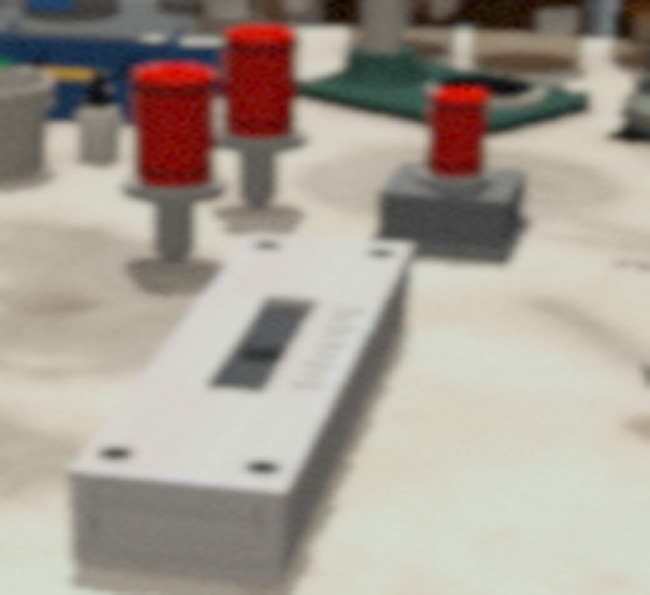

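```bash
cat > h.py <<'E'
import numpy as np, cv2
from plant import robot
from scipy.optimize import least_squares
P={n:robot.camera_params(n) for n in('scene','side')}
def proj(n,X,p=None):
    p=p or P[n]; X=np.atleast_2d(X); c=X@np.array(p['R']).T+p['t']; f=240/np.tan(np.radians(p['fov_y']/2))
    if n=='wrist':
        r=np.hypot(c[:,0],c[:,1]);th=np.arctan2(r,c[:,2]);k=f*th/np.maximum(r,1e-9)
        return np.c_[p['cx']+k*c[:,0],p['cy']+k*c[:,1]]
    return np.c_[p['cx']+f*c[:,0]/c[:,2],p['cy']+f*c[:,1]/c[:,2]]
def tri(obs,z=None):
    g=lambda v:np.concatenate([proj(n,np.r_[v[:2],v[2] if z is None else z])[0]-uv for n,uv in obs])
    r=least_squares(g,[.5,.2,.1] if z is None else [.5,.2]); return r.x,r.fun
E
python3 - <<'E'
from h import *
s1=lambda a:np.array(a)/[3.5,3]+[180,180]-.4
s2=lambda a:np.array(a)/[5,3.5]+[300,190]-.4
o=[('scene',s1([379,377])),('side',s2([459,92]))]
print('pin top free',tri(o)); print('z.098',tri(o,.098),tri(o[:1],.098),tri(o[1:],.098))
for nm,a,b in(('big',[516,198],[173,75]),('far',[608,310],[259,35])):
    print(nm,tri([('scene',s1(a)),('side',s2(b))]))
S=s1([[50,82],[155,62],[368,265],[258,298],[147,127],[176,118],[253,203],[224,210]])
D=s2([[72,475],[288,490],[412,243],[238,240],[262,300],[316,300],[265,388],[210,385]])
for q in S: print('S',tri([('scene',q)],.048)[0])
for q in D: print('D',tri([('side',q)],.048)[0])
E
```

```text
pin top free (array([ 0.49628848, -0.0222824 ,  0.09762171]), array([ 0.20859296, -0.15632084,  0.33984422,  0.17703871]))
z.098 (array([ 0.49620996, -0.02247171]), array([ 0.21319394, -0.23011011,  0.40206501, -0.01293521])) (array([ 0.49573352, -0.02273606]), array([5.68434189e-14, 0.00000000e+00])) (array([ 0.49700999, -0.02211434]), array([0., 0.]))
big (array([0.60197839, 0.04825321, 0.11862972]), array([ 0.39539068, -0.41733692,  0.58443113,  0.44758581]))
far (array([ 0.59289092, -0.04516186,  0.11931759]), array([ 0.10976735, -0.11104303,  0.19162899,  0.14026039]))
S [0.46608437 0.3469626 ]
S [0.52771802 0.34188166]
S [0.54928389 0.10061968]
S [0.49018699 0.10043315]
S [0.49806035 0.27481541]
S [0.51573681 0.27660778]
S [0.52038376 0.17800351]
S [0.50455099 0.1788256 ]
D [0.53005612 0.36263829]
D [0.46840699 0.35323188]
D [0.48893563 0.09838027]
D [0.55411302 0.11589726]
D [0.52398144 0.18671197]
D [0.50571143 0.18052886]
D [0.49767756 0.274611  ]
D [0.51507459 0.27759458]
```

Run:
```python
from h import *
s1=lambda a:np.array(a)/[3.5,3]+[180,180]-.4
s2=lambda a:np.array(a)/[5,3.5]+[300,190]-.4
S=s1([[50,82],[155,62],[368,265],[258,298],[147,127],[176,118],[253,203],[224,210]])
D=s2([[72,475],[288,490],[412,243],[238,240],[262,300],[316,300],[265,388],[210,385]])
L=np.array([[-32,128],[32,128],[32,-128],[-32,-128],[-9.5,50],[9.5,50],[9.5,-50],[-9.5,-50]])/1e3
LS=L; LD=L[[1,0,3,2,6,7,4,5]]; LD=LD.copy(); LD[4:]=np.array([[9.5,-50],[-9.5,-50],[-9.5,50],[9.5,50]])/1e3
def W(l,v):
    c,s=np.cos(v[2]),np.sin(v[2]); return np.c_[l@np.array([[c,s],[-s,c]])+v[:2],np.full(len(l),.048)]
for k in (slice(0,8),slice(4,8)):
    g=lambda v:np.r_[(proj('scene',W(LS[k],v))-S[k]).ravel(),(proj('side',W(LD[k],v))-D[k]).ravel()]
    r=least_squares(g,[.51,.22,0.08],loss='soft_l1'); print(r.x, g(r.x).round(1))
v=r.x
for n in('scene','side'):
    im=cv2.imread(f'pics/{n}0.png')
    im=cv2.resize(im,None,fx=4,fy=4,interpolation=cv2.INTER_CUBIC)
    for k in (slice(0,4),slice(4,8)):
        q=((proj(n,W(L[k],v))+.5)*4).astype(int); cv2.polylines(im,[q],True,(0,255,0),1)
    q=((proj(n,W(np.array([[0,.036],[0,0]]),v))+.5)*4).astype(int)
    for p in q: cv2.circle(im,tuple(int(i) for i in p),2,(0,0,255),-1)
    c=q[1]; cv2.imwrite(f'pics/fit_{n}.png',im[c[1]-250:c[1]+250,c[0]-300:c[0]+300])
```

```text
[0.51048175 0.22826567 0.08210383] [-0.  -1.9 -0.9 -4.6  1.2 -1.6 -0.1  1.1 -1.  -0.5 -0.4 -0.6  1.6 -1.
  0.5  0.3 -0.2 -1.7  0.2  0.  -0.  -0.1  2.4 -2.3  1.1 -1.7  0.7 -0.6
 -0.   0.9 -0.7  0.3]
[0.51046113 0.22789671 0.079882  ] [-0.9 -0.5 -0.3 -0.5  1.6 -0.8  0.5  0.4  1.2 -1.8  0.9 -0.7 -0.   0.8
 -0.7  0.2]
```

View pics/fit_scene.png

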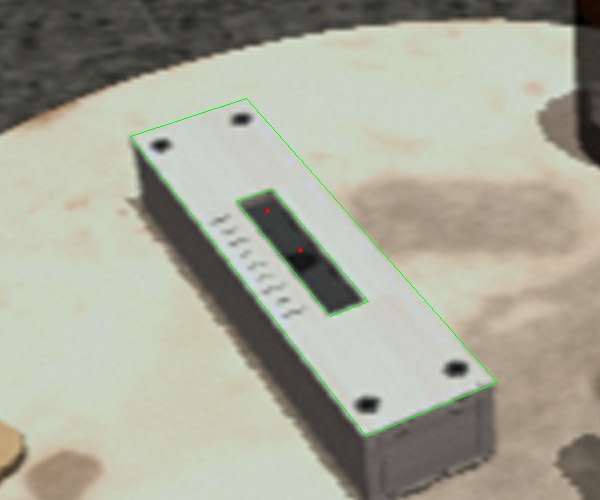

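View pics/fit_side.png

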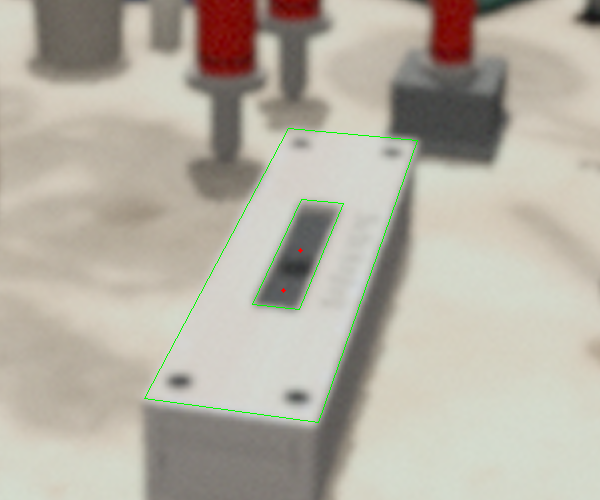

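Run:
```python
from h import *
from scipy.spatial.transform import Rotation as R
s=robot.read_state(); M=R.from_rotvec(s['orientation']).as_matrix(); print(M.round(3))
print('handle ball',tri([('scene',[349,308]),('side',[392,75])]))
print('green',tri([('scene',[322,161]),('side',[217,251])]),'orange',tri([('scene',[362,199]),('side',[259,224])]))
print('cup',tri([('scene',[437,287]),('side',[298,214])]))
# desired jaw axis along jig y, both for pin grasp
a=.081
for sg in(1,-1):
    z=sg*np.array([-np.sin(a),np.cos(a),0]); y=np.array([0,0,-1.]); D=np.c_[np.cross(y,z),y,z]
    print(sg,'yaw about tool y',R.from_matrix(M.T@D).as_rotvec(), 'base az',np.arctan2(-.0224,.4963), 'q0,q5',s['q'][[0,5]])
g=np.array([.4963,-.0224,.074]); tcp=g-[0,0,.011]
print('tcp target',tcp,'shift tool',M.T@(tcp-s['tool_pos']),'hover',M.T@(tcp+[0,0,.12]-s['tool_pos']))
```

```text
[[ 0.946 -0.001  0.325]
 [-0.325 -0.001  0.946]
 [-0.    -1.    -0.002]]
handle ball (array([ 0.46499259, -0.23206492,  0.32393678]), array([ 10.97028356, -10.83075883,  35.07446908,  25.00671034]))
green (array([0.72888348, 0.29400127, 0.11105692]), array([-0.37112644,  0.55150692, -0.36646981, -0.39548636])) orange (array([0.72956874, 0.14281565, 0.10945778]), array([-0.36857201,  0.52134264, -0.47409755, -0.48804825]))
cup (array([ 0.73962589, -0.07280393,  0.06536551]), array([-0.62638634,  0.78725593, -1.11878048, -1.02547656]))
1 yaw about tool y [ 0.0015583  -0.4117762  -0.00048685] base az -0.04510338179973168 q0,q5 [ 1.15460478 -0.08541616]
-1 yaw about tool y [6.74060626e-04 2.72981556e+00 2.15750576e-03] base az -0.04510338179973168 q0,q5 [ 1.15460478 -0.08541616]
tcp target [ 0.4963 -0.0224  0.063 ] shift tool [ 0.47675823  0.14117978 -0.45924857] hover [ 0.47673941  0.02117994 -0.45944219]
```

Run:
```python
from h import *
print('handle ball',tri([('scene',[349,308]),('side',[432,104])]))
b=cv2.imread('pics/side0.png');cv2.imwrite('pics/c3.png',cv2.resize(b[20:240,330:530],None,fx=2.7,fy=2.7))
```

```text
handle ball (array([ 0.45435107, -0.23234208,  0.31592129]), array([-0.18638196,  0.1718744 , -0.5892632 , -0.38985146]))
```

View pics/c3.png

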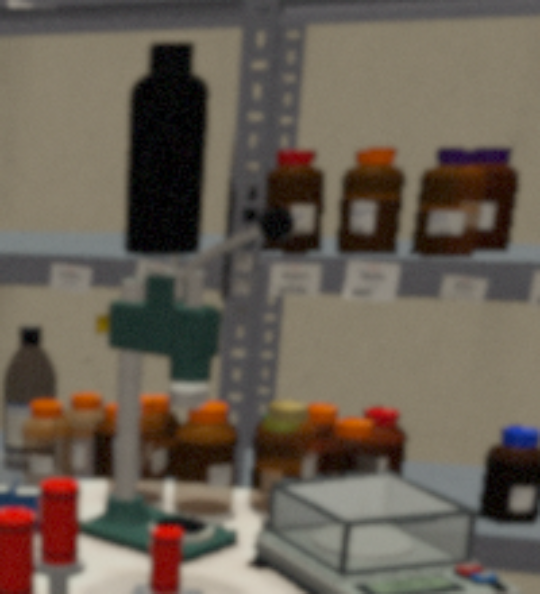

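The grasp target is set: the free triangulation puts the pin top at 98 mm, which matches 6+92. The jig fit also agrees with the slot outline in both views. Next I move to a hover above the pin.

Call:
carry_out:
  increments:
    - {"linear":[0.477,0.05,-0.459],"yaw":-0.412}
    - {"linear":[0.477,0.05,-0.459],"yaw":-0.412}
    - {"linear":[0.477,0.05,-0.459],"yaw":-0.412}
    - {"linear":[0.477,0.05,-0.459],"yaw":-0.412}
    - {"linear":[0.477,0.05,-0.459],"yaw":-0.412}
  gripper: 1
  newtons: 40

```text
t: 0.72
tool_pos: [0.3361, 0.2905, 0.1806]
orientation: [-1.571, -0.064, 0.065]
force: [1.8, 0.6, -0.1]
opening: 0.0929
```

```bash
cat > go.py <<'E'
import sys
from h import *
from scipy.spatial.transform import Rotation as R
def go(target,a=.081):
    s=robot.read_state(); M=R.from_rotvec(s['orientation']).as_matrix()
    z=np.array([-np.sin(a),np.cos(a),0]); y=np.array([0,0,-1.]); D=np.c_[np.cross(y,z),y,z]
    print('t',s['t'],'pos',s['tool_pos'].round(4),'F',s['force'].round(1),'open',round(s['opening'],4))
    print('lin',(M.T@(np.array(target)-s['tool_pos'])).round(4),'rot',R.from_matrix(M.T@D).as_rotvec().round(4))
if __name__=='__main__': go([float(i) for i in sys.argv[1:4]])
E
python3 go.py .4963 -.0224 .15
```

```text
t 0.725 pos [0.3361 0.2905 0.1806] F [ 1.8  0.6 -0.1] open 0.0929
lin [ 0.1341  0.031  -0.3248] rot [ 0.0016  0.0007 -0.0008]
```

Call:
carry_out:
  increments:
    - {"linear":[0.134,0.03,-0.325],"yaw":0}
    - {"linear":[0.134,0.03,-0.325],"yaw":0}
    - {"linear":[0.134,0.03,-0.325],"yaw":0}
    - {"linear":[0.134,0.03,-0.325],"yaw":0}
    - {"linear":[0.134,0.03,-0.325],"yaw":0}

```text
t: 1.35
tool_pos: [0.4776, 0.0128, 0.1543]
orientation: [-1.571, -0.064, 0.064]
force: [1.3, 0.6, 1.0]
opening: 0.0931
```

```bash
python3 go.py .4963 -.0224 .15
```

```text
t 1.35 pos [0.4776 0.0128 0.1543] F [1.3 0.6 1. ] open 0.0931
lin [ 0.0158  0.0043 -0.0366] rot [ 0.0015  0.0004 -0.0006]
```

Call:
carry_out:
  increments:
    - {"linear":[0.016,0.004,-0.037],"yaw":0}
    - {"linear":[0.016,0.004,-0.037],"yaw":0}
    - {"linear":[0.016,0.004,-0.037],"yaw":0}

```text
t: 1.72
tool_pos: [0.496, -0.0225, 0.1499]
orientation: [-1.571, -0.062, 0.065]
force: [0.9, -0.7, 0.4]
opening: 0.0925
```

Run:
```python
from h import *
from go import go
p=robot.camera_params('wrist'); im=robot.read_camera('wrist'); go([.4963,-.0224,.063])
q=np.r_[proj('wrist',[[.4963,-.0224,.098],[.4963,-.0224,.046],[.5105,.228,.048]],p)]; print(q)
for u in q: cv2.circle(im,(int(u[0]),int(u[1])),3,(0,255,0),-1)
cv2.imwrite('pics/w1.png',im)
```

```text
t 1.775 pos [ 0.4961 -0.022   0.1501] F [ 0.3 -0.  -0.5] open 0.0927
lin [ 0.0003  0.0871 -0.0003] rot [ 0.001   0.0009 -0.0012]
[[321.67636747 256.96311246]
 [321.74314227 237.55579661]
 [578.45964763 273.52460271]]
```

View pics/w1.png

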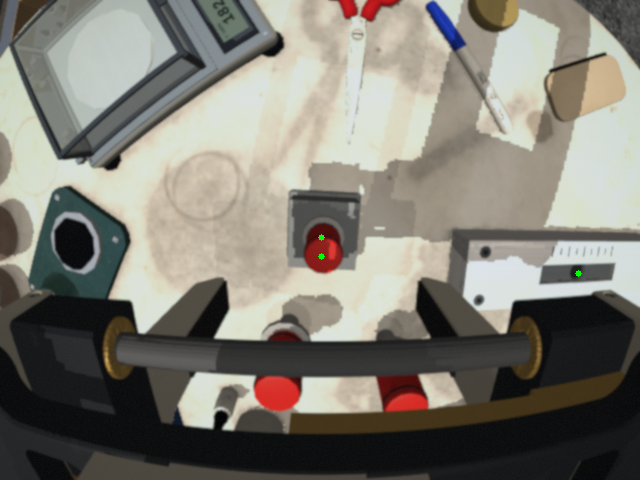

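The wrist view confirms it: the red pin's top projects at (322,257), centred between the fingers, and the slot's middle is at (578,273). I'll descend and grip.

Call:
carry_out:
  increments:
    - {"linear":[0,0.05,0],"yaw":0}
    - {"linear":[0,0.087,0],"yaw":0}
    - {"linear":[0,0.087,0],"yaw":0}

```text
t: 2.15
tool_pos: [0.4927, -0.0204, 0.0602]
orientation: [-1.569, -0.06, 0.072]
force: [-0.5, 0.7, 0.3]
opening: 0.0928
```

Call:
carry_out:
  increments:
    - {"linear":[0,0,0],"yaw":0}
    - {"linear":[0,0,0],"yaw":0}
    - {"linear":[0,0,0],"yaw":0}
    - {"linear":[0,0,0],"yaw":0}
  gripper: 0
  newtons: 40

```text
t: 2.65
tool_pos: [0.4933, -0.0205, 0.061]
orientation: [-1.57, -0.061, 0.071]
force: [0.8, -0.1, 0.4]
opening: 0.0575
```

```bash
python3 go.py .4963 -.0224 .135
```

```text
t 2.65 pos [ 0.4933 -0.0205  0.061 ] F [ 0.8 -0.1  0.4] open 0.0575
lin [ 0.0024 -0.074  -0.0021] rot [-0.0004  0.0027 -0.0061]
```

Call:
carry_out:
  increments:
    - {"linear":[0.003,-0.002,-0.002],"yaw":0}
    - {"linear":[0.003,-0.002,-0.002],"yaw":0}
    - {"linear":[0.003,-0.002,-0.002],"yaw":0}
    - {"linear":[0.003,-0.002,-0.002],"yaw":0}
    - {"linear":[0.003,-0.002,-0.002],"yaw":0}

```text
t: 3.28
tool_pos: [0.4964, -0.0223, 0.0629]
orientation: [-1.57, -0.061, 0.071]
force: [0.0, 0.3, 0.1]
opening: 0.0256
```

```bash
python3 go.py .4963 -.0224 .135
```

```text
t 3.275 pos [ 0.4964 -0.0223  0.0629] F [0.  0.3 0.1] open 0.0256
lin [-0.0006 -0.0721 -0.0001] rot [-0.0003  0.0027 -0.0063]
```

Call:
carry_out:
  increments:
    - {"linear":[0,0,0],"yaw":0}
    - {"linear":[0,-0.02,0],"yaw":0}
    - {"linear":[0,-0.05,0],"yaw":0}
    - {"linear":[0,-0.085,0],"yaw":0}
    - {"linear":[0,-0.085,0],"yaw":0}

```text
t: 3.9
tool_pos: [0.499, -0.0225, 0.1509]
orientation: [-1.571, -0.065, 0.066]
force: [-0.6, 0.1, -1.9]
opening: 0.025
```

Run:
```python
from h import *
from go import go
a=.081; v=np.array([.5105,.228]); ey=np.array([-np.sin(a),np.cos(a)])
T=np.r_[v+.038*ey,.148]; print(T); go(T)
for n in('scene','side'):
    im=robot.read_camera(n); s=robot.read_state()['tool_pos']; x=s-[0,0,.057]
    L=np.array([x,x+[0,0,.034],x+[0,0,.092]])
    q=proj(n,L); print(n,q.round(1))
    im=cv2.resize(im,None,fx=4,fy=4,interpolation=cv2.INTER_CUBIC)
    c=((q[1]+.5)*4).astype(int)
    for u in q: cv2.circle(im,tuple(int(i) for i in (u+.5)*4),3,(0,255,0),-1)
    cv2.imwrite(f'pics/l_{n}.png',im[max(0,c[1]-280):c[1]+280,max(0,c[0]-250):c[0]+250])
```

```text
[0.50742536 0.26587541 0.148     ]
t 3.9 pos [ 0.499  -0.0225  0.1509] F [-0.6  0.1 -1.9] open 0.025
lin [0.0325 0.0026 0.2867] rot [ 0.0009  0.0027 -0.0009]
scene [[289.1 307.5]
 [288.7 291.3]
 [288.  261.1]]
side [[391.4 219.3]
 [392.1 204.1]
 [393.5 177.3]]
```

View pics/l_scene.png

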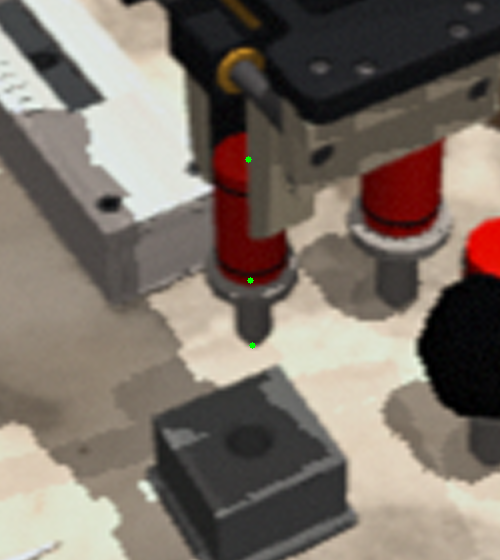

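View pics/l_side.png

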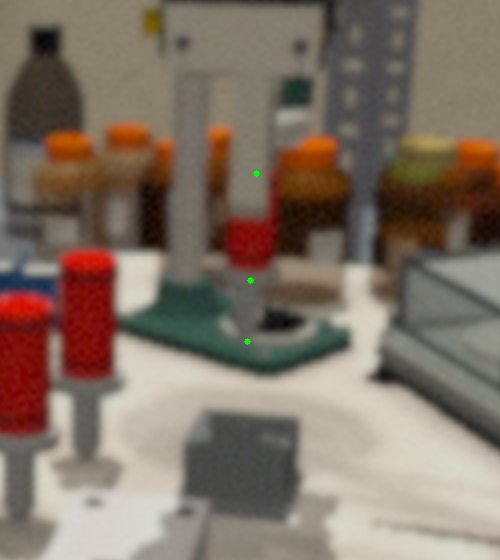

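The pin is held upright with its tip at the predicted spot: scene (289,307) and side (391,219). The park socket is empty. I'll carry it over the slot's left end.

Call:
carry_out:
  increments:
    - {"linear":[0.033,0,0.287],"yaw":0}
    - {"linear":[0.033,0,0.287],"yaw":0}
    - {"linear":[0.033,0,0.287],"yaw":0}
    - {"linear":[0.033,0,0.287],"yaw":0}
    - {"linear":[0.033,0,0.287],"yaw":0}

```text
t: 4.62
tool_pos: [0.5038, 0.2689, 0.1446]
orientation: [-1.57, -0.059, 0.075]
force: [0.8, -0.7, -1.2]
opening: 0.0253
```

```bash
python3 go.py .5074 .2659 .13
```

```text
t 4.625 pos [0.5038 0.2689 0.1446] F [ 0.8 -0.7 -1.2] open 0.0253
lin [ 0.0035  0.0146 -0.0033] rot [ 0.0003  0.0046 -0.0098]
```

Call:
carry_out:
  increments:
    - {"linear":[0.0035,0.015,-0.0033],"yaw":0}
    - {"linear":[0.0035,0.026,-0.0033],"yaw":0}
    - {"linear":[0.0035,0.026,-0.0033],"yaw":0}
    - {"linear":[0.0035,0.026,-0.0033],"yaw":0}

```text
t: 5.12
tool_pos: [0.5075, 0.2648, 0.1185]
orientation: [-1.571, -0.058, 0.074]
force: [0.4, -0.3, -1.2]
opening: 0.025
```

Run:
```python
from h import *
from go import go
go([.5074,.2659,.112])
s=robot.read_state()['tool_pos']; x=s-[0,0,.057]
a=.081; v=np.array([.5105,.228])
L4=np.array([[-9.5,50],[9.5,50],[9.5,-50],[-9.5,-50]])/1e3
c_,s_=np.cos(a),np.sin(a); SL=np.c_[L4@np.array([[c_,s_],[-s_,c_]])+v,np.full(4,.048)]
for n in('scene','side','wrist'):
    p=robot.camera_params(n); im=robot.read_camera(n)
    q=proj(n,np.array([x,x+[0,0,.034]]),p); print(n,q.round(1))
    k=4
    im=cv2.resize(im,None,fx=k,fy=k,interpolation=cv2.INTER_CUBIC)
    c=((q[0]+.5)*k).astype(int)
    for u in q: cv2.circle(im,tuple(int(i) for i in (u+.5)*k),3,(0,255,0),-1)
    cv2.polylines(im,[((proj(n,SL,p)+.5)*k).astype(int)],True,(0,255,0),1)
    cv2.imwrite(f'pics/m_{n}.png',im[max(0,c[1]-220):c[1]+220,max(0,c[0]-250):c[0]+250])
```

```text
t 5.125 pos [0.5075 0.2648 0.1185] F [ 0.4 -0.3 -1.2] open 0.025
lin [0.     0.0065 0.0011] rot [ 0.0004  0.003  -0.01  ]
scene [[227.4 217.8]
 [225.6 203.2]]
side [[348.5 289.2]
 [348.8 270. ]]
wrist [[320.9 253.9]
 [320.8 270.2]]
```

View pics/m_scene.png

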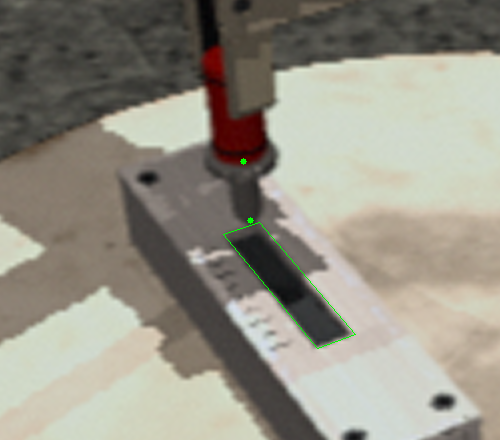

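View pics/m_side.png

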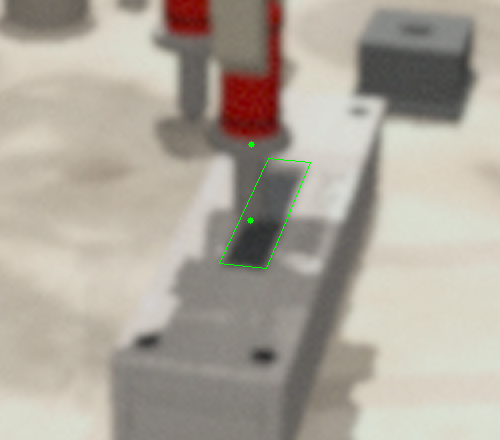

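View pics/m_wrist.png

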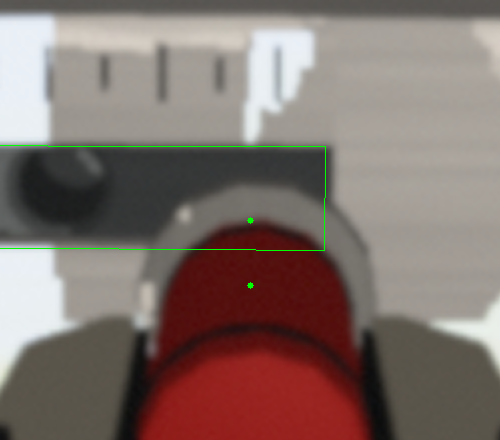

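The wrist crop shows the collar above the slot's left end, with the slot outline matching to under 1 px. A dark round spot further right at crop (63,178) may be the hole, but I'll find it by feel. I'll lower gently onto the bar, which should be about 19.5 mm down.

Call:
carry_out:
  increments:
    - {"linear":[0,0.007,0.001],"yaw":0}
    - {"linear":[0,0.014,0.001],"yaw":0}
    - {"linear":[0,0.016,0.001],"yaw":0}
    - {"linear":[0,0.016,0.001],"yaw":0}

```text
t: 5.78
tool_pos: [0.5074, 0.2664, 0.1029]
orientation: [-1.57, -0.059, 0.074]
force: [0.1, 0.1, -1.1]
opening: 0.0252
```

```bash
python3 go.py .5074 .2659 .099
```

```text
t 5.775 pos [0.5074 0.2664 0.1029] F [ 0.1  0.1 -1.1] open 0.0252
lin [ 0.      0.0039 -0.0005] rot [ 0.0001  0.0038 -0.0094]
```

Tip is at about 46 mm, inside the slot. I'll lower it to touch.

Call:
carry_out:
  increments:
    - {"linear":[0,0.002,0],"yaw":0}
    - {"linear":[0,0.004,0],"yaw":0}
    - {"linear":[0,0.006,0],"yaw":0}
    - {"linear":[0,0.006,0],"yaw":0}

```text
t: 6.28
tool_pos: [0.5084, 0.2667, 0.0987]
orientation: [-1.57, -0.061, 0.072]
force: [-1.9, -0.6, 8.2]
opening: 0.0252
```

```bash
python3 go.py .5074 .2659 .099
```

```text
t 6.275 pos [0.5084 0.2667 0.0987] F [-1.9 -0.6  8.2] open 0.0252
lin [-0.001  -0.0003 -0.0007] rot [-0.0004  0.0038 -0.007 ]
```

Contact at TCP z=98.7 mm puts the tip at 41.7 mm, which agrees with the bar's top at 42 mm. I'll slide right with a light down bias.

Call:
carry_out:
  increments:
    - {"linear":[-0.0005,0.0015,-0.004],"yaw":0}
    - {"linear":[-0.0005,0.0015,-0.008],"yaw":0}
    - {"linear":[-0.0005,0.0015,-0.012],"yaw":0}
    - {"linear":[-0.0005,0.0015,-0.016],"yaw":0}
    - {"linear":[-0.0005,0.0015,-0.02],"yaw":0}

```text
t: 6.9
tool_pos: [0.5107, 0.248, 0.0987]
orientation: [-1.567, -0.064, 0.07]
force: [-0.8, 3.2, 5.2]
opening: 0.0255
```

```bash
cat > y.py <<'E'
from h import *
s=robot.read_state(); a=.081; d=s['tool_pos'][:2]-[.5105,.228]; c,n=np.cos(a),np.sin(a)
print('t',s['t'],'slot xy mm',np.round([1e3*(c*d[0]+n*d[1]),1e3*(-n*d[0]+c*d[1])],1),'tipz',round(1e3*(s['tool_pos'][2]-.057),1),'F',s['force'].round(1),'T',s['wrist_torque'].round(2),'op',round(s['opening'],4))
from scipy.spatial.transform import Rotation as R
print('tooly',R.from_rotvec(s['orientation']).as_matrix()[:,1].round(4))
E
python3 y.py
```

```text
t 6.9 slot xy mm [ 1.8 19.9] tipz 41.7 F [-0.8  3.2  5.2] T [ 1.12  0.09 -0.04] op 0.0255
tooly [-0.0042  0.0025 -1.    ]
```

Call:
carry_out:
  increments:
    - {"linear":[-0.001,0.002,-0.003],"yaw":0}
    - {"linear":[-0.001,0.002,-0.006],"yaw":0}
    - {"linear":[-0.001,0.002,-0.009],"yaw":0}
    - {"linear":[-0.001,0.002,-0.012],"yaw":0}

```text
t: 7.4
tool_pos: [0.512, 0.2376, 0.0986]
orientation: [-1.564, -0.066, 0.067]
force: [-0.2, 5.3, 6.5]
opening: 0.0251
```

```bash
python3 y.py
```

```text
t 7.4 slot xy mm [2.3 9.5] tipz 41.6 F [-0.2  5.3  6.5] T [ 1.37  0.1  -0.01] op 0.0251
tooly [-9.0e-04  5.8e-03 -1.0e+00]
```

Call:
carry_out:
  increments:
    - {"linear":[-0.003,0.002,-0.002],"yaw":0}
    - {"linear":[-0.003,0.002,-0.005],"yaw":0}
    - {"linear":[-0.003,0.002,-0.008],"yaw":0}

```text
t: 7.78
tool_pos: [0.5096, 0.229, 0.0966]
orientation: [-1.564, -0.067, 0.068]
force: [-0.1, 0.0, -1.4]
opening: 0.0255
```

```bash
python3 y.py
```

```text
t 7.775 slot xy mm [-0.8  1.1] tipz 39.6 F [-0.1  0.  -1.4] T [0.   0.03 0.04] op 0.0255
tooly [-9.0e-04  5.3e-03 -1.0e+00]
```

The tip dropped 2 mm below the bar and the force vanished, so it's in the mouth of the hole. I'll take a small step further right and probe down.

Call:
carry_out:
  increments:
    - {"linear":[0,0.001,-0.001],"yaw":0}
    - {"linear":[0,0.003,-0.002],"yaw":0}
    - {"linear":[0,0.004,-0.002],"yaw":0}

```text
t: 8.15
tool_pos: [0.51, 0.2274, 0.0928]
orientation: [-1.564, -0.067, 0.067]
force: [-0.6, 1.1, 4.9]
opening: 0.0254
```

```bash
python3 y.py
```

```text
t 8.15 slot xy mm [-0.5 -0.6] tipz 35.8 F [-0.6  1.1  4.9] T [0.4  0.14 0.  ] op 0.0254
tooly [-5.0e-04  5.9e-03 -1.0e+00]
```

Call:
carry_out:
  increments:
    - {"linear":[0,0.002,0.0007],"yaw":0}
    - {"linear":[0,0.004,0.0007],"yaw":0}
    - {"linear":[0,0.005,0.0007],"yaw":0}

```text
t: 8.52
tool_pos: [0.5098, 0.2281, 0.0873]
orientation: [-1.564, -0.067, 0.068]
force: [-0.1, 0.8, -0.4]
opening: 0.0252
```

```bash
python3 y.py
```

```text
t 8.525 slot xy mm [-0.7  0.2] tipz 30.3 F [-0.1  0.8 -0.4] T [ 0.38 -0.1  -0.03] op 0.0252
tooly [-9.0e-04  5.8e-03 -1.0e+00]
```

It's sliding in freely, with the tip at 30 mm. I'll continue down to 14 mm.

Call:
carry_out:
  increments:
    - {"linear":[0,0.004,0.0002],"yaw":0}
    - {"linear":[0,0.008,0.0002],"yaw":0}
    - {"linear":[0,0.012,0.0002],"yaw":0}
    - {"linear":[0,0.013,0.0002],"yaw":0}

```text
t: 9.02
tool_pos: [0.5096, 0.2284, 0.0739]
orientation: [-1.564, -0.066, 0.068]
force: [1.2, 1.2, -0.1]
opening: 0.0251
```

```bash
python3 y.py
```

```text
t 9.025 slot xy mm [-0.8  0.4] tipz 16.9 F [ 1.2  1.2 -0.1] T [ 0.33 -0.09  0.04] op 0.0251
tooly [-0.0012  0.0058 -1.    ]
```

Call:
carry_out:
  increments:
    - {"linear":[0,0.002,0],"yaw":0}
    - {"linear":[0,0.004,0],"yaw":0}
    - {"linear":[0,0.005,0],"yaw":0}
    - {"linear":[0,0.005,0],"yaw":0}

```text
t: 9.52
tool_pos: [0.5103, 0.2286, 0.0708]
orientation: [-1.564, -0.068, 0.067]
force: [-3.7, -0.7, 11.9]
opening: 0.0253
```

```bash
python3 y.py
```

```text
t 9.525 slot xy mm [-0.1  0.6] tipz 13.8 F [-3.7 -0.7 11.9] T [-0.18  0.85  0.01] op 0.0253
tooly [ 3.0e-04  6.1e-03 -1.0e+00]
```

It's seated: the tip reads 13.8 mm (14 expected), with the collar carrying 12 N. Now I release and withdraw straight up.

Call:
carry_out:
  increments:
    - {"linear":[0,0,0],"yaw":0}
    - {"linear":[0,0,0],"yaw":0}
    - {"linear":[0,0,0],"yaw":0}
    - {"linear":[0,0,0],"yaw":0}
    - {"linear":[0,0,0],"yaw":0}
  gripper: 1

```text
t: 10.15
tool_pos: [0.5102, 0.2286, 0.0706]
orientation: [-1.564, -0.067, 0.067]
force: [0.0, -0.4, 0.1]
opening: 0.0704
```

```bash
python3 y.py
```

```text
t 10.15 slot xy mm [-0.2  0.6] tipz 13.6 F [ 0.  -0.4  0.1] T [0.01 0.01 0.03] op 0.0704
tooly [-0.     0.006 -1.   ]
```

Call:
carry_out:
  increments:
    - {"linear":[0,-0.02,0],"yaw":0}
    - {"linear":[0,-0.06,0],"yaw":0}
    - {"linear":[0,-0.11,0],"yaw":0}
    - {"linear":[0,-0.13,0],"yaw":0}
    - {"linear":[0,-0.13,0],"yaw":0}

```text
t: 10.78
tool_pos: [0.5115, 0.2282, 0.2032]
orientation: [-1.562, -0.071, 0.064]
force: [-0.2, 0.0, -0.5]
opening: 0.093
```

Run:
```python
from h import *
x=np.array([.5103,.2286])
print(robot.read_state()['force'].round(1))
o=[]
for n in('scene','side'):
    im=robot.read_camera(n); cv2.imwrite(f'pics/e_{n}.png',im)
    q=proj(n,np.array([[*x,.048],[*x,.106]])); print(n,q.round(1))
    im=cv2.resize(im,None,fx=4,fy=4,interpolation=cv2.INTER_CUBIC); c=((q[0]+.5)*4).astype(int)
    for u in q: cv2.circle(im,tuple(int(i) for i in (u+.5)*4),3,(0,255,0),-1)
    o.append(im[max(0,c[1]-300):c[1]+200,max(0,c[0]-190):c[0]+190])
h=min(i.shape[0] for i in o); cv2.imwrite('pics/e.png',np.hstack([i[-h:] for i in o]))
```

```text
[-0.2  0.  -0.5]
scene [[236.4 233.4]
 [233.6 208.3]]
side [[352.9 286.7]
 [353.5 255.2]]
```

View pics/e.png

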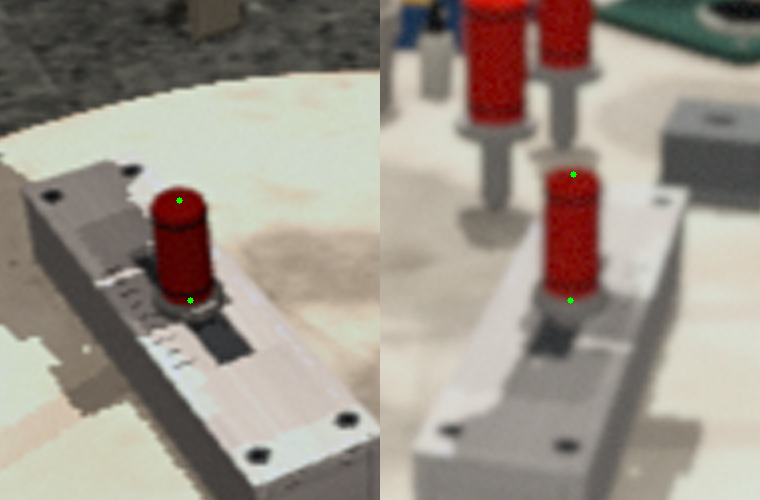

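View pics/e_scene.png

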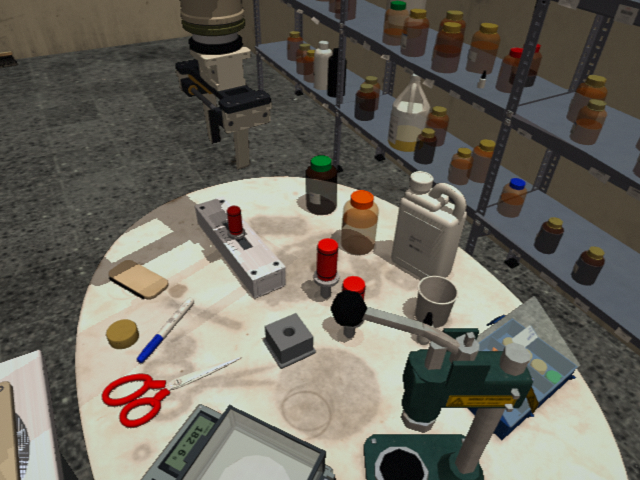

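The pin stands upright with its collar flat on the jig. Its top is at scene (234,208), where the seated pin should be. The bottles (322,185 and 361,222) and cup (437,300) haven't moved, and the gripper is clear. Handing in.

```bash
python3 -c "
from plant import robot
print(robot.close_job())"
```

```text
the job is handed in; nothing more can be done
None
```

I took the red pin from the grey park block and set its tip on the bar in the slot's left end, about 38 mm left of the middle. I slid it right with a light press until it dropped, about 0–1 mm from the slot's middle, then pushed it home, let go and lifted clear. I handed the job in at about 11 s of the 51 s; it reports no verdict.

**Last checks:**
- **Seating:** the tip reading was 13.8 mm above the table (14 expected), with the collar pressing on the jig at 12 N.
- **Uprightness:** both fixed cameras show the pin upright with its collar flat, its top where a seated pin should be to about 1 px.
- **Bystanders:** the bottles and cup look unmoved in the scene picture.
- **Robot:** the gripper is about 13 cm above the seated position, with force readings near zero.

**Disagreements:**
- **Sideways drift:** during the slide the tool read up to 2.3 mm off the slot's centre line. I corrected it before the drop, and it read within 1 mm once the pin was in the hole.
- **Tool tilt:** the tool stayed tilted about 0.006 rad, well inside the 0.1 rad limit.

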